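Shift a shoe jack to its pressing notch and lock it

ROBOT

A 6-joint arm with a two-finger parallel gripper is mounted at the origin on the work surface. World frame = base frame: x ahead of the robot, y to its left, z up, the work surface at z = 0. Lengths are in m, angles in rad, forces in N, time in s.
With the tool pointing down it reaches from about 0.35 to 0.975 m from the base axis. Payload 17.4 kg.
Tool frame: the origin (TCP) lies between the finger pads; the fingertips stand 25 mm ahead of it and the grasp point (between the pads) lies 6 mm ahead of it; z points along the fingers, y is the direction in which the jaws open and shut (so a half turn about z gives the same grasp; the last joint's range is limited). The gripper opens to 85 mm and grips with 20 to 120 N. Pads are 22 mm wide; open, the fingers measure 114 mm over their backs; the gripper's body (76 mm by 85 mm) begins 54 mm behind the grasp point. The pads swing forward as they close: fully open they stand 13 mm farther back than shut.
Start: joints at [1.077, 0.116, 1.442, -0, 1.584, -0.038], TCP at [0.297, 0.606, 0.227] pointing down, gripper open.
Joint ranges: [-2.83, 2.83], [-0.83, 2.19], [0.07, 2.5], [-1.14, 4.28], [0.01, 3], [-2.97, 2.97]. Speed limits (rad/s): [1.89, 1.89, 2.22, 3.14, 3.14, 3.14].

INTERFACE

Orientations are given as a unit quaternion [w, x, y, z].
In Python, from cell import bot gives the robot as it stands.
- The arm moves only by the tool arm_command, never from a script. Its argument "targets" is a list of rows, each a list of 6 numbers: the shift along the world's x, y, z in cm, then the turn, a rotation vector about the world's x, y, z in degrees. In form: [[x, y, z, wx, wy, wz], ...]. A call has exactly 10 rows; each row shifts and turns the commanded pose from where the row before left it; what a row does not reach is not made up. A row lasts 1/8 s, in which the tool goes at most 62.5 mm and 10.7 degrees, less where a joint would pass 70% of its speed; a pose out of reach is approached as far as the arm can. A call is refused whole if a number of a shift passes 6.25 or a number of a turn 10.7, either way. A call with a gripper value outside its range is refused whole. "hand" is the closure, from -1 (fully open) to 1 (shut), set as the call begins (left out, the last holds). The fingers move at their own pace and stop on an object; "force" is the grip in N (left out, the last holds). Time passes only in rows, so rows that do not move let the fingers close, or fill a call up. It gives the time, the measured TCP pose, the force and the opening at its end, in the units of the state.
- bot.observe(): the state, without advancing time (a new reading comes with each control period).
- bot.get_image(name): name is "side" or "top" or "wrist"; returns the picture (400x640x3 uint8, red, green, blue); there is no depth.
- bot.camera_model(name): a dict with "fx", "fy", "cx", "cy" (pixels), "R" (3x3) and "t" (3): a world point X has camera coordinates R X + t. Camera axes: x right, y down, z forward; pixel columns grow to the right and rows downward; lengths in m; the calibration is good to about 2 mm. A picture is of the moment at which its call begins: read the wrist's pose just before it. camera_model takes no time and is no camera call; for the wrist camera it gives the pose at the moment of the call.
- bot.finish_job(): hands the job in, once; it reports no verdict.
The state is a dict: "time": time; "q": joint angles; "joint_vel": joint speeds; "joint_torque": joint torques, N m; "position": TCP position; "tcp_rot": TCP orientation; "contact_force": force on the tool from outside, world axes, zero at the start; "torque": the same for the moment, N m; "opening": finger opening in m.
Only numpy, scipy, OpenCV 4.12 (cv2) and the standard library are available. Lean on these libraries where they do the work, as an engineer would, in place of code of your own. Each camera call takes 0.05 s, during which the arm holds its last target.

TASK

The jack carriage with the upturned shoe is parked in its loading notch: lift the black-handled gate lever out of that notch, bring the carriage along to the green zone, feel for the hidden pressing notch there and let the lever drop fully home in it. Go gently: the notch was set for this shoe size and must not be shoved out of its setting. Then flip the red cam lever all the way over the gate lever's arm to lock it down, and leave the tin, the hammer and the spare sole where they lie.

Things in the scene. Friction and masses are not known exactly. Their poses are not given: they have to be found in the camera images.
- jack: The shoe jack, fixed to the bench: grey bed 250 x 340 x 18 mm, blue slotted cover along its front. Origin on the bench top, mid-length, 90 mm behind the bed's front edge. Its y axis is the carriage's travel (+y = loading to pressing), its -x points from the carriage to the lever's grip (the robot's side), z up.
- green_mid (a point): Middle of the green band on the blue cover (62 mm wide, top 55 mm above the bench; slot closed by black brush lips), where the arm is at 0.1125 m of travel. The band is 65 mm long along the jack's y: the pressing notch lies hidden below it. A white band marks the loading notch.
- carriage (a joint): Travel in m along the jack's +y of the carriage with the shoe and both levers: 0 in the loading notch, stop at 0.165. It slides with 2 to 6 N while the tooth is out of a notch. The pressing notch is somewhere from 0.090 to 0.135, different every time and in no reading: it must be felt. It has about 2 mm of play each way.
- lift (a joint): Gate lever's angle in rad about its level pivot: 0 = tooth fully home in a notch (12 mm deep, upright walls), about 0.11 = tooth riding on the rail between notches, stop 0.34. Tooth 90 mm, grip 150 mm from the pivot. Spring and weight press it down, 8 N at the grip: let go it lies on the rail and, slid along, drops into the notch by itself and stops there; held up, it passes over.
- keeper (a joint): Shift in m, along the jack's y, of the hidden keeper in which the pressing notch is cut, from its setting: 0 at the start. Held by friction only: it slips if the lever is shoved against the notch's wall with more than about 35 N, and beyond 5 mm the setting is spoilt. A sideways push of 8 to 15 N is plenty to feel the wall.
- lever_grip (a point): Centre of the gate lever's upright round black grip, 30 mm in diameter, 20 mm below to 25 mm above this point; 110 mm above the bench when the lever is home, 17 mm higher when riding on the rail. The arm (16 mm wide) runs from 34 mm below this point towards the jack's +x, to its pivot 150 mm away.
- cam (a joint): Red cam lever's angle in rad about its pivot (level, along the jack's x): 0 = open, leaning 40 degrees from upright towards the jack's -y; 0.70 = upright; 2.27 = level, across the top of the gate lever's arm, pointing to +y: locked. Stiff hinge (about 2.5 N at the tip), stays where left. It gets to locked only with the gate lever home, and holds that down.
- cam_pivot (a point): Pivot of the cam lever, on the carriage: in the jack's frame at x = -10 mm, 35 mm to the -y side of the gate lever's arm, 90 mm above the bench.
- cam_tip (a point): Point in the red sleeve of the cam lever, on its centre line, 85 mm from the pivot and 8 mm short of its round end. The sleeve (16 mm in diameter) covers the outer half of the lever.
- tin: Closed adhesive tin, 76 mm in diameter, 100 mm high, standing beside the jack; origin under its centre. Leave alone.
- hammer: Hammer 240 mm long lying beside the jack, handle along its x axis. Leave alone.
- spare_sole: Loose dark green shoe sole 236 x 86 x 10 mm lying beside the jack, long axis along its y; origin under its middle. Leave alone.

How it is judged:
By the outcome, as a careful person would: the job done as asked, in the order asked, and still so for the second after the job is handed in, with the robot touching nothing.
It also fails if it takes over 59 s, if anything falls off the work surface, if the arm or the gripper's body presses on something with over 40 N, if the wrist force passes 120 N, or if a joint passes its speed limit or range.

## Working session

There is one attempt and no reset: what is moved stays moved. The work goes in short steps, Python scripts to look and compute and a tool call to move; the robot and the scene stay as the last step left them, time stands still between calls to the robot, and variables do not carry over. Pictures are saved under pics/ and viewed, and the job is handed in when it is done.

Besides the shell and the picture viewer there is one more tool, called after "Emit:" as name(argument=value, ...) on one line, values as JSON. arm_command: Moves the arm, as the interface text tells. Its arguments: {"type":"object","properties":{"targets":{"type":"array","items":{"type":"array","items":{"type":"number"}}},"hand":{"type":"number"},"force":{"type":"number"}},"required":["targets"]}

```bash
ls; mkdir -p pics; python3 - <<'E'
from cell import bot
import cv2
print(bot.observe())
for n in ["side","top","wrist"]:
    m=bot.camera_model(n); im=bot.get_image(n)
    cv2.imwrite(f"pics/{n}0.png",im[:,:,::-1]); print(n,m)
E
```

```text
pics
{'time': 0.0, 'q': array([ 1.07717507e+00,  1.16473354e-01,  1.44227423e+00,  1.14864016e-05,
        1.58402397e+00, -3.78433527e-02]), 'joint_vel': array([ 9.90900170e-04,  5.16381432e-04, -1.62895895e-03, -2.04656295e-03,
        9.55817898e-05,  3.15123401e-04]), 'joint_torque': array([ 2.53506252e-03, -7.31959891e+01, -6.32520032e+01,  1.13232152e-04,
        6.12136762e-03,  2.21297677e-05]), 'position': array([0.2970416 , 0.60589725, 0.22596513]), 'tcp_rot': array([-1.60340304e-04,  2.25921452e-01,  9.74145343e-01, -5.67253030e-04]), 'contact_force': array([ 0.8388701,  0.5986736, -0.0093152]), 'torque': array([ 0.03408868,  0.05929524, -0.03757262]), 'opening': 0.08521434625717283}
side {'fx': 388.2539487144542, 'fy': 388.2539487144542, 'cx': 314.16102819035757, 'cy': 205.48248930542468, 'R': array([[ 0.8743296 , -0.48514545, -0.01347764],
       [-0.29606823, -0.51115874, -0.8068831 ],
       [ 0.38456645,  0.70947208, -0.59055737]]), 't': array([-0.46250207,  0.27233044,  0.78027164])}
top {'fx': 492.51059989140435, 'fy': 492.51059989140435, 'cx': 331.3676544519915, 'cy': 199.62732541438447, 'R': array([[ 0.02431018, -0.99947355,  0.02148584],
       [-0.99068869, -0.02696529, -0.13344956],
       [ 0.13395868, -0.01804159, -0.99082268]]), 't': array([0.00260482, 0.58578741, 1.17152884])}
wrist {'fx': 293.5487594513886, 'fy': 293.5487594513886, 'cx': 320.4686093070925, 'cy': 200.92755032364136, 'R': array([[ 0.43895165,  0.89850979, -0.00126299],
       [ 0.86552544, -0.4224595 ,  0.26906075],
       [ 0.24122015, -0.11919781, -0.96312238]]), 't': array([-0.67502279, -0.03578375,  0.37871998])}
```

View pics/side0.png

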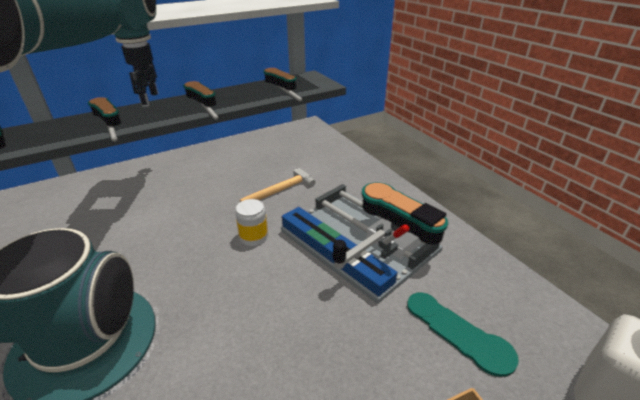

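View pics/top0.png

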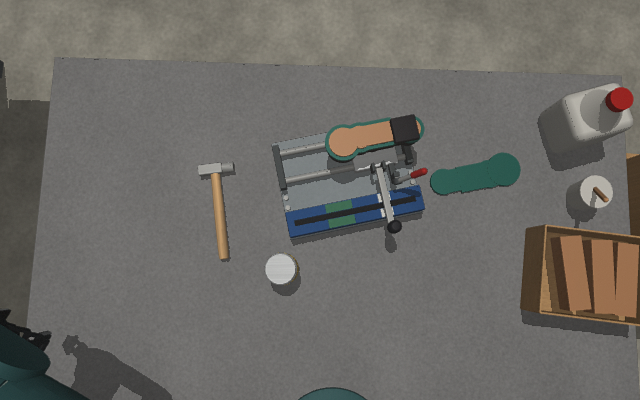

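View pics/wrist0.png

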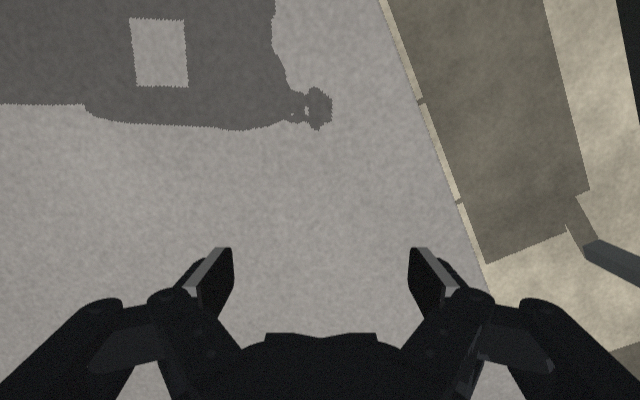

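```bash
cat > h.py <<'E'
import numpy as np, cv2
from cell import bot
def ray(m,u,v,z):
    R=np.array(m["R"]);t=np.array(m["t"]);c=-R.T@t
    d=R.T@np.array([(u-m["cx"])/m["fx"],(v-m["cy"])/m["fy"],1]);return c+d*(z-c[2])/d[2]
def tri(ms,uvs):
    A=[];b=[]
    for m,(u,v) in zip(ms,uvs):
        R=np.array(m["R"]);t=np.array(m["t"]);c=-R.T@t
        d=R.T@np.array([(u-m["cx"])/m["fx"],(v-m["cy"])/m["fy"],1]);d/=np.linalg.norm(d);P=np.eye(3)-np.outer(d,d);A.append(P);b.append(P@c)
    return np.linalg.lstsq(np.vstack(A),np.hstack(b),rcond=None)[0]
def proj(m,X):
    p=np.array(m["R"])@X+m["t"];return m["cx"]+m["fx"]*p[0]/p[2],m["cy"]+m["fy"]*p[1]/p[2]
E
python3 - <<'E'
from h import *
im=cv2.imread("pics/top0.png");s=cv2.imread("pics/side0.png")
cv2.imwrite("pics/topc.png",cv2.resize(im[100:260,260:460],None,fx=4,fy=3.75,interpolation=2)[:600])
cv2.imwrite("pics/sidec.png",cv2.resize(s[170:310,270:470],None,fx=4,fy=4,interpolation=2))
m=bot.camera_model("top")
hsv=cv2.cvtColor(im,cv2.COLOR_BGR2HSV)
b=cv2.inRange(hsv,(105,120,60),(125,255,255)); b[:, :250]=0;b[:,450:]=0
g=cv2.inRange(hsv,(50,60,40),(85,255,200)); g[:190]=0;g[:,:320]=0;g[235:]=0;g[:,365:]=0
for n,k in(("blue",b),("green",g)):
    p=cv2.findNonZero(k);r=cv2.minAreaRect(p);bx=cv2.boxPoints(r);print(n,len(p),r)
    for q in bx: print(q,ray(m,*q,0.055).round(4))
    print("c",ray(m,*r[0],.055))
rr=cv2.inRange(hsv,(0,150,80),(8,255,255));rr[:150]=0;rr[200:]=0;rr[:,400:440]*=1;rr[:,450:]=0
p=cv2.findNonZero(rr);print("red",cv2.minAreaRect(p))
E
```

```text
blue 1886 ((354.6562194824219, 210.58839416503906), (25.05556297302246, 137.67051696777344), 78.31063079833984)
[284.71036 212.26685] [0.5496 0.1298 0.055 ]
[419.52567 184.37402] [ 0.6269 -0.1967  0.055 ]
[424.60208 208.90994] [ 0.5668 -0.2091  0.055 ]
[289.78677 236.80276] [0.4908 0.1155 0.055 ]
c [ 0.55815808 -0.03905334  0.055     ]
green 438 ((339.8846130371094, 213.42306518554688), (23.533939361572266, 26.671794891357422), 78.69007110595703)
[324.5     204.49998] [0.571  0.0343 0.055 ]
[350.65387 199.26921] [ 0.5855 -0.0288  0.055 ]
[355.26923 222.34615] [ 0.5297 -0.041   0.055 ]
[329.11536 227.57692] [0.5154 0.0217 0.055 ]
c [ 0.55030831 -0.00342986  0.055     ]
red ((418.4000244140625, 172.20001220703125), (5.692099094390869, 16.443843841552734), 71.56504821777344)
```

View pics/topc.png

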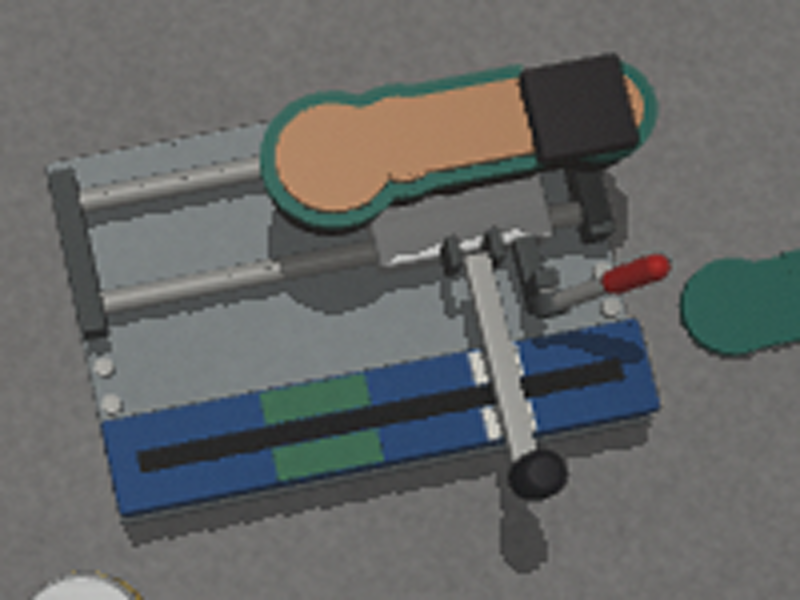

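View pics/sidec.png

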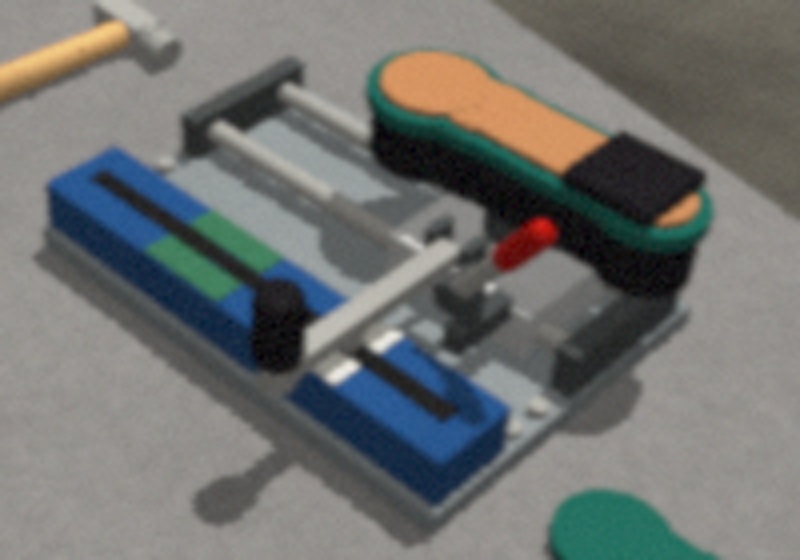

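```bash
python3 - <<'E'
from h import *
mt=bot.camera_model("top");ms=bot.camera_model("side")
T=lambda u,v:(u/4+260,v/3.75+100)
S=lambda u,v:(u/4+270,v/4+170)
psi=np.deg2rad(13.1);ex=np.array([np.cos(psi),np.sin(psi),0]);ey=np.array([-np.sin(psi),np.cos(psi),0])
gm=np.array([.5503,-.0034,.055])
def sh(n,X): print(n,X.round(4),"jack rel loadmid x,y:",((X-gm)@ex).round(4),((X-gm)@ey+.1125).round(4))
sh("grip top",ray(mt,*T(538,475),.133))
sh("grip tri",tri([mt,ms],[T(538,472),S(278,293)]))
sh("redtip",tri([mt,ms],[T(658,266),S(545,230)]))
for n,a,b in [("heelcorner R",(637,155),(622,135)),("heel NR",(615,57),(703,178)),("heel NL",(522,70),(0,0)),("heel near",(540,160),(568,180)),("heel near right",(637,152),(655,215))]:
    try: sh(n,tri([mt,ms],[T(*a),S(*b)]))
    except Exception as e: print(e)
sh("arm pivot",ray(mt,*T(482,255),.08))
sh("arm",ray(mt,*T(505,375),.084))
E
```

```text
grip top [ 0.5152 -0.1245  0.133 ] jack rel loadmid x,y: -0.0616 0.0025
grip tri [ 0.5193 -0.1262  0.1283] jack rel loadmid x,y: -0.058 -0.0001
redtip [ 0.6408 -0.1874  0.1645] jack rel loadmid x,y: 0.0465 -0.0872
heelcorner R [ 0.7014 -0.1705  0.1919] jack rel loadmid x,y: 0.1093 -0.0845
heel NR [ 0.7775 -0.1684  0.1332] jack rel loadmid x,y: 0.1839 -0.0997
heel NL [ 0.554  -0.0558  0.3345] jack rel loadmid x,y: -0.0083 0.0606
heel near [ 0.7134 -0.1267  0.1283] jack rel loadmid x,y: 0.1309 -0.0445
heel near right [ 0.7201 -0.1831  0.1386] jack rel loadmid x,y: 0.1246 -0.101
arm pivot [ 0.6598 -0.0976  0.08  ] jack rel loadmid x,y: 0.0853 -0.0041
arm [ 0.5821 -0.1117  0.084 ] jack rel loadmid x,y: 0.0065 -0.0002
```

Emit:
arm_command(targets=[[2, -6.1, 0, 0, 0, 3.9], [2, -6.1, 0, 0, 0, 3.9], [2, -6.1, 0, 0, 0, 3.9], [2, -6.1, 0, 0, 0, 3.9], [2, -6.1, 0, 0, 0, 3.9], [2, -6.1, 0, 0, 0, 3.9], [2, -6.1, 0, 0, 0, 3.9], [2, -6.1, 0, 0, 0, 3.9], [2, -6.1, 0, 0, 0, 3.9], [2, -6.1, 0, 0, 0, 3.9]], hand=-1, force=30)

```text
time: 1.4
position: [0.492, 0.0101, 0.2268]
tcp_rot: [0.0, -0.113, 0.994, 0.0]
contact_force: [0.5, 0.8, 0.0]
opening: 0.0854
```

Emit:
arm_command(targets=[[0.7, -6.1, 0, 0, 0, 0.2], [0.7, -6.1, 0, 0, 0, 0], [0.6, 0, -2, 0, 0, 0], [0, 0, -2, 0, 0, 0], [0, 0, 0, 0, 0, 0], [0, 0, 0, 0, 0, 0], [0, 0, 0, 0, 0, 0], [0, 0, 0, 0, 0, 0], [0, 0, 0, 0, 0, 0], [0, 0, 0, 0, 0, 0]])

```text
time: 2.65
position: [0.5119, -0.1098, 0.1868]
tcp_rot: [0.0, -0.114, 0.993, -0.0]
contact_force: [-0.2, 0.2, -0.3]
opening: 0.0855
```

```bash
python3 - <<'E'
from h import *
o=bot.observe();print(o["time"],o["position"],o["tcp_rot"],o["q"],o["contact_force"])
m=bot.camera_model("wrist");im=bot.get_image("wrist")[:,:,::-1].copy()
cv2.imwrite("pics/w1.png",im)
for z in(.09,.11,.135): print(z,proj(m,np.array([.5174,-.1266,z])))
E
```

```text
2.65 [ 0.51186222 -0.10980679  0.18680051] [ 4.55012916e-05 -1.13951273e-01  9.93486338e-01 -2.74522104e-05] [-2.60040369e-01 -2.05088106e-01  1.81657430e+00 -1.78517536e-05
  1.53000169e+00 -2.05923463e+00] [-0.21510333  0.20865218 -0.2770866 ]
0.09 (np.float64(299.5269457759066), np.float64(202.47186315377346))
0.11 (np.float64(297.8007863138051), np.float64(209.32725160995432))
0.135 (np.float64(295.19917637080596), np.float64(219.65946434133642))
```

View pics/w1.png

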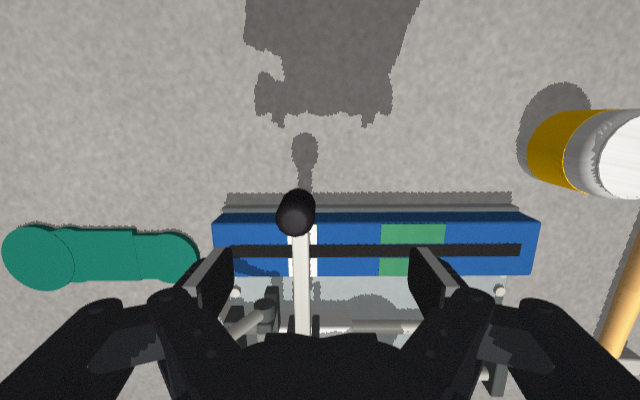

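Emit:
arm_command(targets=[[0.55, -1.7, 0, 0, 0, 0], [0, 0, -1.7, 0, 0, 0], [0, 0, -1.7, 0, 0, 0], [0, 0, -1.7, 0, 0, 0], [0, 0, -1.7, 0, 0, 0], [0, 0, 0, 0, 0, 0], [0, 0, 0, 0, 0, 0], [0, 0, 0, 0, 0, 0], [0, 0, 0, 0, 0, 0], [0, 0, 0, 0, 0, 0]], hand=-0.4)

```text
time: 3.95
position: [0.5174, -0.1268, 0.1189]
tcp_rot: [0.0, -0.114, 0.993, -0.0]
contact_force: [-0.6, 0.4, 0.3]
opening: 0.0599
```

Emit:
arm_command(targets=[[0, 0, 0, 0, 0, 0], [0, 0, 0, 0, 0, 0], [0, 0, 0, 0, 0, 0], [0, 0, 0, 0, 0, 0], [0, 0, 0, 0, 0, 0], [0, 0, 0, 0, 0, 0], [0, 0, 0, 0, 0, 0], [0, 0, 0, 0, 0, 0], [0, 0, 0, 0, 0, 0], [0, 0, 0, 0, 0, 0]], hand=1, force=30)

```text
time: 5.2
position: [0.5174, -0.127, 0.119]
tcp_rot: [0.0, -0.114, 0.993, -0.0]
contact_force: [-1.1, -3.7, 6.6]
opening: 0.0264
```

```bash
python3 - <<'E'
from h import *
a=bot.get_image("wrist")[:,:,::-1].copy();b=bot.get_image("side")[:,:,::-1].copy()
cv2.imwrite("pics/c2.png",np.hstack([a[150:400,160:460],cv2.resize(b[150:300,270:470],None,fx=5/3*1.0,fy=5/3,interpolation=2)]))
E
```

```text
(no output)
```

View pics/c2.png

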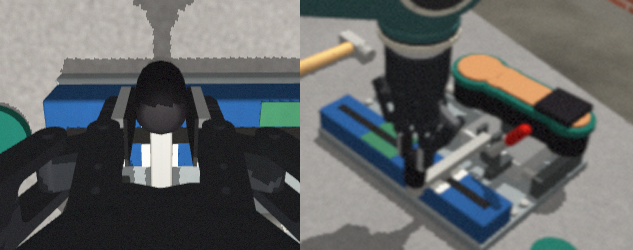

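Emit:
arm_command(targets=[[0.05, 0.01, 0.4, 0, 0, 0], [0.05, 0.01, 0.4, 0, 0, 0], [0.05, 0.01, 0.4, 0, 0, 0], [0.05, 0.01, 0.4, 0, 0, 0], [0.05, 0.01, 0.4, 0, 0, 0], [0.05, 0.01, 0.4, 0, 0, 0], [0.05, 0.01, 0.2, 0, 0, 0], [0, 0, 0, 0, 0, 0], [0, 0, 0, 0, 0, 0], [0, 0, 0, 0, 0, 0]])

```text
time: 6.55
position: [0.5224, -0.1248, 0.1427]
tcp_rot: [0.002, -0.114, 0.993, 0.001]
contact_force: [27.6, 5.0, -23.7]
opening: 0.0268
```

```bash
python3 - <<'E'
from h import *
print(bot.observe()["q"])
a=bot.get_image("wrist")[:,:,::-1].copy();b=bot.get_image("side")[:,:,::-1].copy()
cv2.imwrite("pics/c3.png",np.hstack([a[150:400,160:460],cv2.resize(b[150:300,270:470],None,fx=5/3*1.0,fy=5/3,interpolation=2)]))
E
```

```text
[-0.28386119 -0.15355318  1.8440205   0.00355683  1.44892427 -2.08425053]
```

View pics/c3.png

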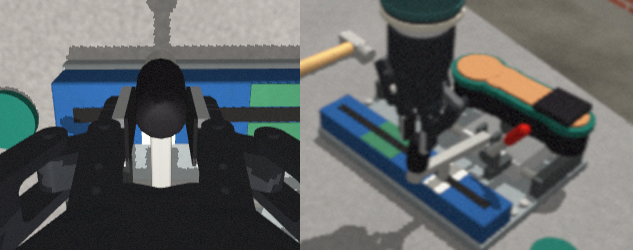

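Emit:
arm_command(targets=[[0.3, 0.07, -0.1, 0, 0, 0], [-0.1, 0.43, 0, 0, 0, 0], [-0.2, 0.86, 0, 0, 0, 0], [-0.2, 0.86, 0, 0, 0, 0], [-0.2, 0.86, 0, 0, 0, 0], [-0.2, 0.86, 0, 0, 0, 0], [-0.2, 0.86, 0, 0, 0, 0], [-0.2, 0.86, 0, 0, 0, 0], [-0.2, 0.86, 0, 0, 0, 0], [0, 0, 0, 0, 0, 0]])

```text
time: 7.9
position: [0.5084, -0.0598, 0.1437]
tcp_rot: [-0.0, -0.114, 0.993, 0.0]
contact_force: [-5.8, -0.9, -5.3]
opening: 0.0264
```

```bash
python3 - <<'E'
from h import *
print(bot.observe()["contact_force"])
a=bot.get_image("wrist")[:,:,::-1].copy();b=bot.get_image("side")[:,:,::-1].copy()
cv2.imwrite("pics/c4.png",np.hstack([a[150:400,160:460],cv2.resize(b[150:300,270:470],None,fx=5/3*1.0,fy=5/3,interpolation=2)]))
E
```

```text
[-5.75695382 -0.85218337 -5.25675922]
```

View pics/c4.png

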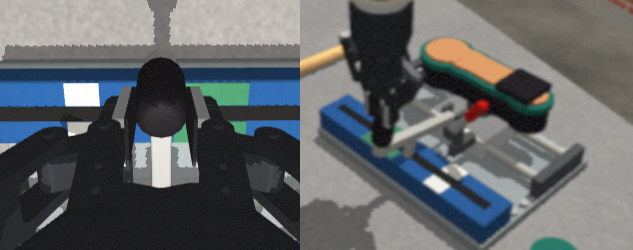

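Emit:
arm_command(targets=[[-0.1, 0.36, 0, 0, 0, 0], [-0.1, 0.36, 0, 0, 0, 0], [-0.1, 0.36, 0, 0, 0, 0], [-0.1, 0.36, 0, 0, 0, 0], [-0.1, 0, -0.25, 0, 0, 0], [-0.1, 0, -0.25, 0, 0, 0], [-0.1, 0, -0.25, 0, 0, 0], [0, 0, 0, 0, 0, 0], [0, 0, 0, 0, 0, 0], [0, 0, 0, 0, 0, 0]])

```text
time: 9.25
position: [0.5019, -0.0465, 0.1372]
tcp_rot: [0.0, -0.114, 0.993, 0.0]
contact_force: [-8.4, 1.4, 2.6]
opening: 0.0262
```

Emit:
arm_command(targets=[[0, 0, 0, 0, 0, 0], [0, 0, 0, 0, 0, 0], [0, 0, 0, 0, 0, 0], [0, 0, -0.2, 0, 0, 0], [0, 0, -0.2, 0, 0, 0], [0, 0, -0.2, 0, 0, 0], [0, 0, -0.2, 0, 0, 0], [0, 0, -0.1, 0, 0, 0], [0, 0, 0, 0, 0, 0], [0, 0, 0, 0, 0, 0]], hand=0.16, force=20)

```text
time: 10.5
position: [0.5019, -0.0465, 0.1273]
tcp_rot: [0.0, -0.114, 0.993, -0.0]
contact_force: [0.0, -0.9, 0.2]
opening: 0.0358
```

```bash
cat > look.py <<'E'
import sys
from h import *
o=bot.observe();p=o["position"]
psi=np.deg2rad(13.1);ey=np.array([-np.sin(psi),np.cos(psi)])
print(o["time"],"tcp travel mm",((p[:2]-[.5174,-.1266])@ey*1e3).round(2),p.round(4),"F",o["contact_force"].round(1),"Fy",(o["contact_force"][:2]@ey).round(1),o["opening"].round(4))
a=bot.get_image("wrist")[:,:,::-1].copy()
k=a[190:300,280:370];cv2.imwrite("pics/w_%s.png"%sys.argv[1],cv2.resize(k,None,fx=4,fy=4,interpolation=2))
E
python3 look.py a
```

```text
Traceback (most recent call last):
  File "look.py", line 5, in <module>
    print(o["time"],"tcp travel mm",((p[:2]-[.5174,-.1266])@ey*1e3).round(2),p.round(4),"F",o["contact_force"].round(1),"Fy",(o["contact_force"][:2]@ey).round(1),o["opening"].round(4))
                                                                                                                                                                  ^^^^^^^^^^^^^^^^^^
AttributeError: 'float' object has no attribute 'round'
```

```bash
sed -i 's/,o\["opening"\].round(4)/,o["opening"]/' look.py
python3 look.py a
```

```text
10.5 tcp travel mm 81.54 [ 0.5019 -0.0465  0.1273] F [ 0.  -0.9  0.2] Fy -0.9 0.03580501513750642
```

View pics/w_a.png

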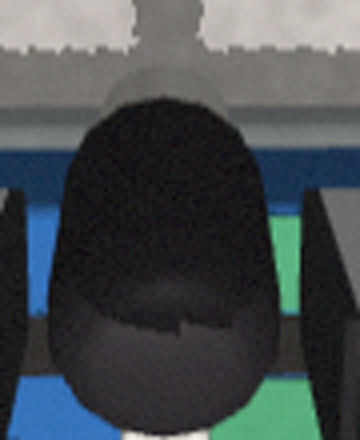

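Emit:
arm_command(targets=[[-0.03, 0.11, 0, 0, 0, 0], [-0.03, 0.11, 0, 0, 0, 0], [-0.03, 0.11, 0, 0, 0, 0], [-0.02, 0.11, 0, 0, 0, 0], [-0.02, 0.11, 0, 0, 0, 0], [-0.02, 0.11, 0, 0, 0, 0], [-0.03, 0.11, 0, 0, 0, 0], [-0.02, 0.11, 0, 0, 0, 0], [0, 0, 0, 0, 0, 0], [0, 0, 0, 0, 0, 0]])

```text
time: 11.8
position: [0.4998, -0.0381, 0.1272]
tcp_rot: [-0.0, -0.114, 0.994, -0.0]
contact_force: [-0.5, -5.8, -0.4]
opening: 0.036
```

```bash
python3 look.py b
```

```text
11.8 tcp travel mm 90.18 [ 0.4998 -0.0381  0.1272] F [-0.5 -5.8 -0.4] Fy -5.6 0.036034806685525604
```

View pics/w_b.png

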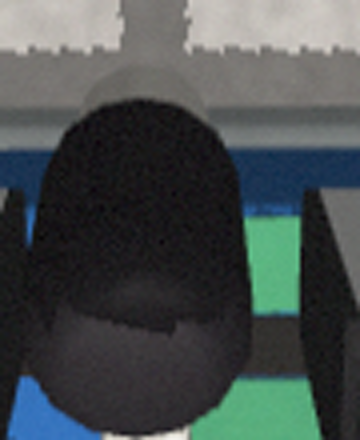

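```bash
cat >> look.py <<'E'
g=cv2.cvtColor(a,cv2.COLOR_BGR2GRAY);c=g[200:330,311:318].mean(1);print("grip bottom row",200+int(np.argmax((c>110)&(np.arange(130)>50))))
t=c[60:120:4];print(t.round())
E
python3 look.py b2
```

```text
11.85 tcp travel mm 90.18 [ 0.4998 -0.0381  0.1272] F [-0.1 -4.9  0.1] Fy -4.8 0.03564155073029902
grip bottom row 299
[ 39.  43.  31.  49.  59.  53.  53.  49.  47.  45. 224. 235. 235. 234.
 233.]
```

Emit:
arm_command(targets=[[-0.01, 0.04, 0, 0, 0, 0], [-0.01, 0.04, 0, 0, 0, 0], [-0.01, 0.04, 0, 0, 0, 0], [-0.01, 0.04, 0, 0, 0, 0], [-0.01, 0.04, 0, 0, 0, 0], [-0.01, 0.04, 0, 0, 0, 0], [-0.01, 0.04, 0, 0, 0, 0], [-0.01, 0.04, 0, 0, 0, 0], [0, 0.02, 0, 0, 0, 0], [0, 0, 0, 0, 0, 0]])

```text
time: 13.15
position: [0.4991, -0.0349, 0.1272]
tcp_rot: [-0.0, -0.114, 0.994, -0.001]
contact_force: [-0.4, -6.8, -0.4]
opening: 0.0359
```

```bash
python3 look.py c
```

```text
13.15 tcp travel mm 93.48 [ 0.4991 -0.0349  0.1272] F [-0.4 -6.8 -0.4] Fy -6.5 0.035923423029278374
grip bottom row 299
[ 39.  43.  32.  59.  58.  56.  51.  49.  48.  46. 223. 235. 234. 234.
 233.]
```

View pics/w_c.png

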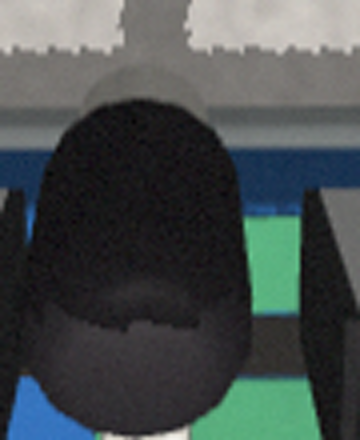

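Emit:
arm_command(targets=[[-0.01, 0.04, 0, 0, 0, 0], [-0.01, 0.04, 0, 0, 0, 0], [-0.01, 0.04, 0, 0, 0, 0], [-0.01, 0.04, 0, 0, 0, 0], [-0.01, 0.04, 0, 0, 0, 0], [-0.01, 0.04, 0, 0, 0, 0], [-0.01, 0.04, 0, 0, 0, 0], [-0.01, 0.04, 0, 0, 0, 0], [0, 0.02, 0, 0, 0, 0], [0, 0, 0, 0, 0, 0]])

```text
time: 14.45
position: [0.4983, -0.0316, 0.1273]
tcp_rot: [-0.0, -0.114, 0.994, -0.001]
contact_force: [0.8, -9.6, -0.2]
opening: 0.0361
```

```bash
python3 look.py d
```

```text
14.45 tcp travel mm 96.82 [ 0.4983 -0.0316  0.1273] F [ 0.8 -9.6 -0.2] Fy -9.5 0.036077575962173807
grip bottom row 299
[ 40.  43.  30.  60.  59.  55.  51.  51.  47.  46. 223. 235. 235. 233.
 234.]
```

Emit:
arm_command(targets=[[-0.01, 0.04, 0, 0, 0, 0], [-0.01, 0.04, 0, 0, 0, 0], [-0.01, 0.04, 0, 0, 0, 0], [-0.01, 0.04, 0, 0, 0, 0], [-0.01, 0.04, 0, 0, 0, 0], [-0.01, 0.04, 0, 0, 0, 0], [-0.01, 0.04, 0, 0, 0, 0], [-0.01, 0.04, 0, 0, 0, 0], [0, 0.02, 0, 0, 0, 0], [0, 0, 0, 0, 0, 0]])

```text
time: 15.75
position: [0.4975, -0.0282, 0.1273]
tcp_rot: [0.0, -0.114, 0.994, -0.001]
contact_force: [-0.4, -8.7, -0.6]
opening: 0.0362
```

```bash
python3 look.py e
```

```text
15.75 tcp travel mm 100.36 [ 0.4975 -0.0282  0.1273] F [-0.4 -8.7 -0.6] Fy -8.3 0.036222508019962144
grip bottom row 299
[ 40.  42.  32.  53.  59.  56.  53.  50.  47.  44. 224. 235. 235. 234.
 234.]
```

Emit:
arm_command(targets=[[-0.01, 0.04, 0, 0, 0, 0], [-0.01, 0.04, 0, 0, 0, 0], [-0.01, 0.04, 0, 0, 0, 0], [-0.01, 0.04, 0, 0, 0, 0], [-0.01, 0.04, 0, 0, 0, 0], [-0.01, 0.04, 0, 0, 0, 0], [-0.01, 0.04, 0, 0, 0, 0], [-0.01, 0.04, 0, 0, 0, 0], [0, 0.02, 0, 0, 0, 0], [0, 0, 0, 0, 0, 0]])

```text
time: 17.05
position: [0.4967, -0.0247, 0.1272]
tcp_rot: [-0.0, -0.114, 0.994, -0.001]
contact_force: [0.6, -6.7, -0.1]
opening: 0.0361
```

```bash
python3 look.py f
```

```text
17.05 tcp travel mm 103.95 [ 0.4967 -0.0247  0.1272] F [ 0.6 -6.7 -0.1] Fy -6.7 0.03607513669535001
grip bottom row 299
[ 38.  42.  33.  63.  59.  55.  51.  50.  48.  46. 223. 235. 235. 234.
 234.]
```

Emit:
arm_command(targets=[[-0.01, 0.04, 0, 0, 0, 0], [-0.01, 0.04, 0, 0, 0, 0], [-0.01, 0.04, 0, 0, 0, 0], [-0.01, 0.04, 0, 0, 0, 0], [-0.01, 0.04, 0, 0, 0, 0], [-0.01, 0.04, 0, 0, 0, 0], [-0.01, 0.04, 0, 0, 0, 0], [-0.01, 0.04, 0, 0, 0, 0], [0, 0.02, 0, 0, 0, 0], [0, 0, 0, 0, 0, 0]])

```text
time: 18.35
position: [0.4959, -0.0215, 0.1272]
tcp_rot: [-0.0, -0.114, 0.994, -0.001]
contact_force: [0.3, -10.0, -0.9]
opening: 0.0359
```

```bash
python3 look.py g
```

```text
18.35 tcp travel mm 107.27 [ 0.4959 -0.0215  0.1272] F [  0.3 -10.   -0.9] Fy -9.8 0.035947688696047995
grip bottom row 299
[ 37.  38.  30.  42.  55.  52.  49.  47.  44.  43. 216. 229. 228. 227.
 227.]
```

Emit:
arm_command(targets=[[-0.01, 0.04, 0, 0, 0, 0], [-0.01, 0.04, 0, 0, 0, 0], [-0.01, 0.04, 0, 0, 0, 0], [-0.01, 0.04, 0, 0, 0, 0], [-0.01, 0.04, 0, 0, 0, 0], [-0.01, 0.04, 0, 0, 0, 0], [-0.01, 0.04, 0, 0, 0, 0], [-0.01, 0.04, 0, 0, 0, 0], [0, 0.02, 0, 0, 0, 0], [0, 0, 0, 0, 0, 0]])

```text
time: 19.65
position: [0.495, -0.018, 0.1272]
tcp_rot: [-0.0, -0.114, 0.994, -0.001]
contact_force: [-0.1, -9.3, 0.2]
opening: 0.0354
```

```bash
python3 look.py h
```

```text
19.65 tcp travel mm 110.84 [ 0.495  -0.018   0.1272] F [-0.1 -9.3  0.2] Fy -9.1 0.03541409808044636
grip bottom row 299
[ 34.  40.  27.  58.  53.  51.  49.  46.  43.  41. 211. 224. 225. 223.
 223.]
```

View pics/w_h.png

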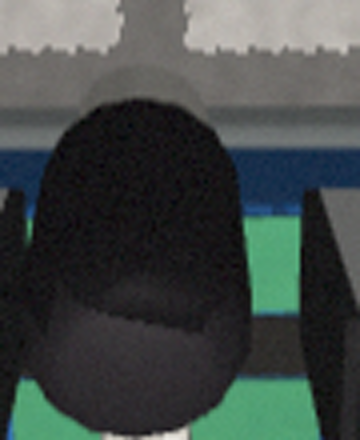

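Emit:
arm_command(targets=[[-0.01, 0.05, 0, 0, 0, 0], [-0.01, 0.06, 0, 0, 0, 0], [-0.01, 0.06, 0, 0, 0, 0], [-0.01, 0.06, 0, 0, 0, 0], [-0.01, 0.06, 0, 0, 0, 0], [-0.01, 0.05, 0, 0, 0, 0], [-0.01, 0, 0, 0, 0, 0], [0.03, -0.15, 0, 0, 0, 0], [0, 0, 0, 0, 0, 0], [0, 0, 0, 0, 0, 0]])

```text
time: 20.95
position: [0.4946, -0.0153, 0.1272]
tcp_rot: [0.0, -0.114, 0.993, 0.0]
contact_force: [-0.7, -0.1, -0.8]
opening: 0.0364
```

```bash
python3 look.py i
```

```text
20.95 tcp travel mm 113.6 [ 0.4946 -0.0153  0.1272] F [-0.7 -0.1 -0.8] Fy 0.1 0.03644042508950403
grip bottom row 299
[ 35.  37.  29.  55.  53.  49.  48.  46.  42.  40. 224. 224. 222. 222.
 222.]
```

Emit:
arm_command(targets=[[-0.03, 0.15, 0, 0, 0, 0], [-0.01, 0.06, 0, 0, 0, 0], [-0.01, 0.06, 0, 0, 0, 0], [-0.02, 0.06, 0, 0, 0, 0], [-0.01, 0.06, 0, 0, 0, 0], [-0.02, 0.06, 0, 0, 0, 0], [-0.01, 0.05, 0, 0, 0, 0], [0.03, -0.15, 0, 0, 0, 0], [0, 0, 0, 0, 0, 0], [0, 0, 0, 0, 0, 0]])

```text
time: 22.25
position: [0.4939, -0.0118, 0.1272]
tcp_rot: [0.0, -0.114, 0.993, 0.0]
contact_force: [0.3, 0.2, -0.7]
opening: 0.0358
```

```bash
python3 look.py j
```

```text
22.25 tcp travel mm 117.17 [ 0.4939 -0.0118  0.1272] F [ 0.3  0.2 -0.7] Fy 0.1 0.03580712551822997
grip bottom row 298
[ 39.  33.  30.  51.  52.  48.  45.  43.  40.  38. 222. 222. 222. 220.
 220.]
```

Emit:
arm_command(targets=[[-0.03, 0.15, 0, 0, 0, 0], [-0.01, 0.06, 0, 0, 0, 0], [-0.01, 0.06, 0, 0, 0, 0], [-0.02, 0.06, 0, 0, 0, 0], [-0.01, 0.06, 0, 0, 0, 0], [-0.02, 0.06, 0, 0, 0, 0], [-0.01, 0.05, 0, 0, 0, 0], [0.03, -0.15, 0, 0, 0, 0], [0, 0, 0, 0, 0, 0], [0, 0, 0, 0, 0, 0]])

```text
time: 23.55
position: [0.4931, -0.0084, 0.1272]
tcp_rot: [-0.0, -0.114, 0.993, 0.0]
contact_force: [0.0, 0.7, -0.5]
opening: 0.0355
```

```bash
python3 look.py k
```

```text
23.55 tcp travel mm 120.6 [ 0.4931 -0.0084  0.1272] F [ 0.   0.7 -0.5] Fy 0.7 0.03551447596875501
grip bottom row 269
[ 52.  41. 104. 135. 131. 129. 140. 165. 166. 165. 163. 163. 170. 154.
 153.]
```

View pics/w_k.png

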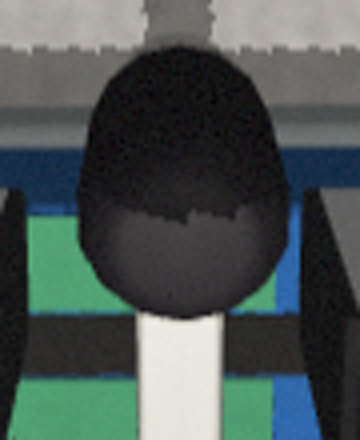

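```bash
python3 - <<'E'
from h import *
b=bot.get_image("side")[:,:,::-1].copy()
cv2.imwrite("pics/s5.png",cv2.resize(b[150:310,250:470],None,fx=3.5,fy=3.5,interpolation=2))
E
```

View pics/s5.png

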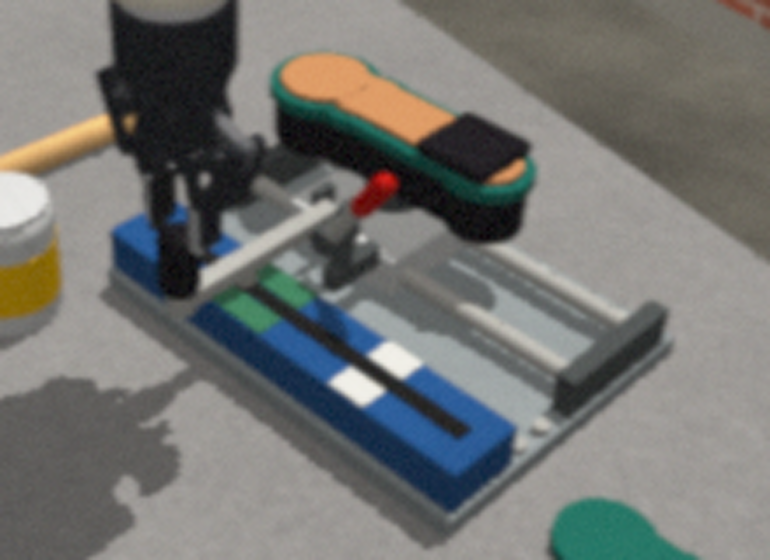

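```bash
python3 - <<'E'
from h import *
m=bot.camera_model("wrist")
psi=np.deg2rad(13.1);ex=np.array([np.cos(psi),np.sin(psi),0]);ey=np.array([-np.sin(psi),np.cos(psi),0])
g0=np.array([.5174,-.1266,0])
for tr in(.118,.120,.122,.124):
  for th in (0,.03,.06,.11):
    c,s=np.cos(th),np.sin(th)
    def P(x,z): # rel pivot, jack x,z
        return g0+ey*tr+ex*(.150)+ex*(x*c+z*s)+np.array([0,0,.076+(-x*s+z*c)])
    top=P(-.150+.015,.059); cen=P(-.15,.059)
    print(tr,th,np.round(proj(m,top),1),np.round(proj(m,cen),1))
E
```

```text
0.118 0 [314.5 275.1] [314.3 249.2]
0.118 0.03 [314.3 282.3] [314.2 256.3]
0.118 0.06 [314.2 289.8] [314. 264.]
0.118 0.11 [314.  303.5] [313.7 278.2]
0.12 0 [318.2 275.1] [318.2 249.2]
0.12 0.03 [318.2 282.3] [318.1 256.3]
0.12 0.06 [318.1 289.8] [318.1 264. ]
0.12 0.11 [318.  303.5] [318.  278.2]
0.122 0 [322.  275.1] [322.1 249.2]
0.122 0.03 [322.  282.3] [322.1 256.3]
0.122 0.06 [322.1 289.8] [322.1 264. ]
0.122 0.11 [322.1 303.5] [322.2 278.2]
0.124 0 [325.8 275.2] [325.9 249.2]
0.124 0.03 [325.9 282.3] [326.1 256.4]
0.124 0.06 [326.  289.8] [326.2 264.1]
0.124 0.11 [326.2 303.6] [326.4 278.2]
```

Emit:
arm_command(targets=[[-0.06, 0.25, 0, 0, 0, 0], [0, 0, 0, 0, 0, 0], [0, 0, 1, 0, 0, 0], [0, 0, 2, 0, 0, 0], [0, 0, 2.5, 0, 0, 0], [0, 0, 2.5, 0, 0, 0], [1.3, -1, 0, 0, 0, 0], [3, -2.2, 0, 0, 0, 0], [3, -2.2, 0, 0, 0, 0], [3, -2.2, 0, 0, 0, 0]], hand=-0.2)

```text
time: 24.9
position: [0.5967, -0.0832, 0.2068]
tcp_rot: [-0.0, -0.114, 0.993, 0.0]
contact_force: [0.2, -0.6, 0.5]
opening: 0.0515
```

Emit:
arm_command(targets=[[2.7, -2.05, 0, 0, 0, 0], [0, 0, 0, 0, 0, 0], [0, 0, 0, 0, 0, 0], [0, 0, 0, 0, 0, 0], [0, 0, 0, 0, 0, 0], [0, 0, 0, 0, 0, 0], [0, 0, 0, 0, 0, 0], [0, 0, 0, 0, 0, 0], [0, 0, 0, 0, 0, 0], [0, 0, 0, 0, 0, 0]], hand=1)

```text
time: 26.15
position: [0.6225, -0.1024, 0.2072]
tcp_rot: [-0.0, -0.114, 0.993, 0.0]
contact_force: [-0.3, 0.1, -0.4]
opening: -0.0005
```

```bash
python3 - <<'E'
from h import *
o=bot.observe();print(o["time"],o["position"],o["contact_force"],o["opening"])
ms=[bot.camera_model(n) for n in("wrist","side","top")];ims=[bot.get_image(n)[:,:,::-1].copy() for n in("wrist","side","top")]
cv2.imwrite("pics/w6.png",ims[0]);cv2.imwrite("pics/s6.png",cv2.resize(ims[1][150:310,250:470],None,fx=3.5,fy=3.5,interpolation=2))
for n,im in zip("wst",ims):
    h=cv2.cvtColor(im,cv2.COLOR_BGR2HSV);k=cv2.inRange(h,(0,150,70),(7,255,255))|cv2.inRange(h,(174,150,70),(180,255,255))
    nn,l,s,c=cv2.connectedComponentsWithStats(k)
    for i in range(1,nn):
        if s[i][4]>25: print(n,s[i],c[i])
E
```

```text
26.15 [ 0.62245057 -0.10240837  0.20719465] [-0.25908612  0.14617676 -0.43996553] -0.0005008076796948103
w [368 198  39  33 802] [386.65461347 214.40149626]
s [534   0  13   9  30] [540.7          3.86666667]
s [570   3  11  12  34] [574.5          9.58823529]
s [590   4  11   9  37] [594.81081081   8.54054054]
s [602   6   9   9  33] [606.24242424  10.90909091]
s [621   9  10  13  42] [625.47619048  15.23809524]
s [593  24  21  11  59] [602.6779661   28.49152542]
s [617  29  14   9  43] [623.8372093   32.93023256]
s [585  47  10   6  26] [589.73076923  49.15384615]
s [572  57  17  11  47] [578.85106383  62.59574468]
s [568  73  10  10  28] [572.10714286  77.67857143]
s [589  80  19  13  44] [598.09090909  84.86363636]
s [614  87  16  13  58] [621.24137931  92.63793103]
s [621 143  10  11  28] [625.21428571 147.78571429]
s [609 171  13   8  29] [615.5862069  175.37931034]
s [351 199  13  12  94] [357.06382979 204.45744681]
t [606  87  27  25 484] [619.31818182  98.98966942]
```

View pics/w6.png

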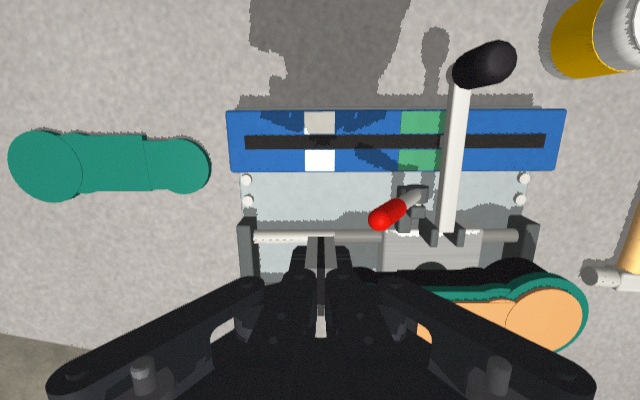

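View pics/s6.png

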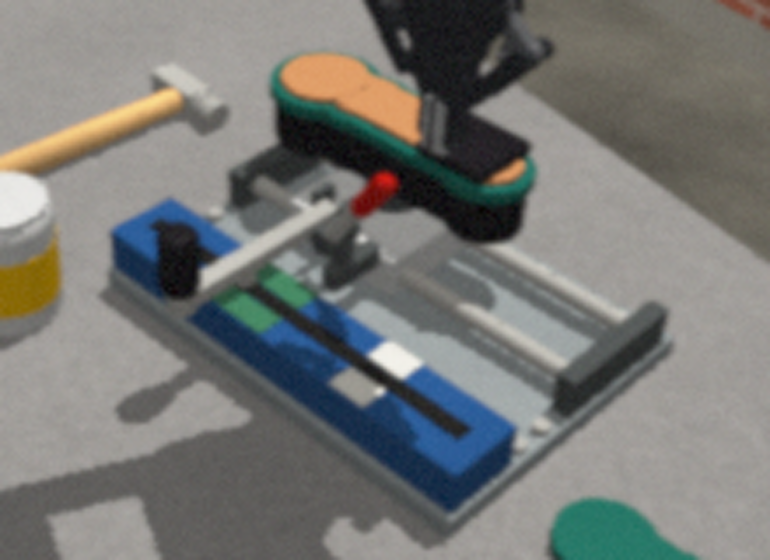

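```bash
python3 - <<'E'
from h import *
m=bot.camera_model("wrist");s=bot.camera_model("side")
psi=np.deg2rad(13.1);ex=np.array([np.cos(psi),np.sin(psi),0]);ey=np.array([-np.sin(psi),np.cos(psi),0])
pv=np.array([.6027,-.0164,.09])
for r in(.05,.085,.093):
    X=pv-ey*r*np.sin(.698)+np.array([0,0,r*np.cos(.698)]);print(r,X,proj(m,X),proj(s,X))
X=tri([m,s],[(378,220),(250+383/3.5,150+185/3.5)]);d=X-pv;print(X,d@ex,d@ey,d[2])
X=tri([m,s],[(386.6,214.4),(357.1,204.5)]);d=X-pv;print(X,d@ex,d@ey,d[2])
# tcp ray and fingertip
print(proj(m,np.array([.6225,-.1024,.182])))
E
```

```text
0.05 [ 0.60998329 -0.04769807  0.12830645] (np.float64(389.50008592548227), np.float64(207.09134837111299)) (np.float64(353.7206152478698), np.float64(210.8809047513012))
0.085 [ 0.61508159 -0.06960672  0.15512097] (np.float64(366.6005456102332), np.float64(217.86469243169583)) (np.float64(361.5770888174609), np.float64(205.7661629838872))
0.093 [ 0.61624692 -0.07461441  0.16125001] (np.float64(360.5548694450009), np.float64(220.70894819012)) (np.float64(363.4475338761008), np.float64(204.54846099834145))
[ 0.61370155 -0.06242235  0.15921746] 0.00028422272265862315 -0.047318183098068525 0.06921746168621404
[ 0.61119878 -0.05584019  0.15140173] -0.0006615603385206586 -0.04034005412646233 0.06140172781247577
(np.float64(319.6175463837205), np.float64(231.36054399079262))
```

Emit:
arm_command(targets=[[0, 0, -1.4, 0, 0, 0], [0, 0, -1.4, 0, 0, 0], [0, 0, -1.4, 0, 0, 0], [-0.14, 0.58, 0, 0, 0, 0], [-0.14, 0.58, 0, 0, 0, 0], [-0.13, 0.58, 0, 0, 0, 0], [-0.14, 0.58, 0, 0, 0, 0], [-0.14, 0.58, 0, 0, 0, 0], [-0.13, 0.58, 0.1, 0, 0, 0], [-0.13, 0.58, 0.1, 0, 0, 0]])

```text
time: 27.55
position: [0.6129, -0.0614, 0.1673]
tcp_rot: [0.0, -0.114, 0.993, -0.0]
contact_force: [-0.3, 0.5, -0.8]
opening: 0.0001
```

```bash
cat > lk2.py <<'E'
import sys
from h import *
o=bot.observe();p=o["position"];psi=np.deg2rad(13.1);ey=np.array([-np.sin(psi),np.cos(psi),0]);ex=np.array([np.cos(psi),np.sin(psi),0])
d=p-[.6013,-.0106,.115];print(o["time"],"tip x y h",(d@ex).round(4),(d@ey).round(4),d[2].round(4),"F",o["contact_force"].round(1))
a=bot.get_image("wrist")[:,:,::-1].copy();b=bot.get_image("side")[:,:,::-1].copy()
cv2.imwrite("pics/%s.png"%sys.argv[1],np.hstack([cv2.resize(a[20:320,250:570],None,fx=1.2,fy=1.2),cv2.resize(b[150:300,270:440],None,fx=2.4,fy=2.4,interpolation=2)]))
E
python3 lk2.py x1
```

```text
27.55 tip x y h -0.0003 -0.0521 0.0523 F [-0.3  0.5 -0.8]
```

View pics/x1.png

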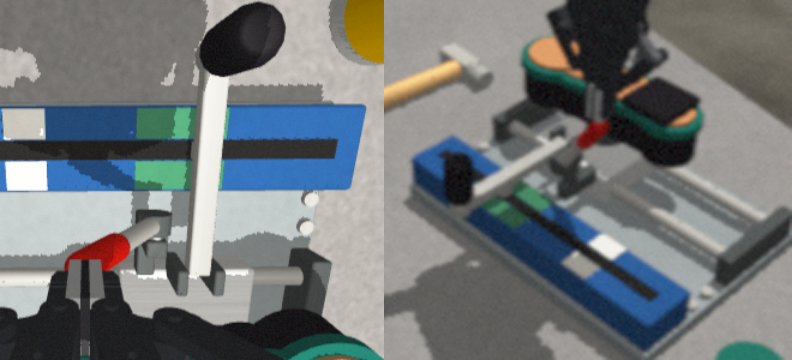

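```bash
python3 - <<'E'
from h import *
m=bot.camera_model("wrist");s=bot.camera_model("side")
psi=np.deg2rad(13.1);ex=np.array([np.cos(psi),np.sin(psi),0]);ey=np.array([-np.sin(psi),np.cos(psi),0])
W=lambda u,v:((u-250)*1.2,(v-20)*1.2); S=lambda u,v:(384+(u-270)*2.4,(v-150)*2.4)
for pv in ([.6027,-.0164,.09],[.6013,-.0106,.09]):
  for dx in (0,-.01,-.02):
   for r in(0,.045,.093):
    X=np.array(pv)+ex*dx-ey*r*np.sin(.698)+np.array([0,0,r*np.cos(.698)]);print(pv[0],dx,r,np.round(W(*proj(m,X))),np.round(S(*proj(s,X))))
# gate grip top
b=[W(*proj(m,np.array([.5174,-.1266,.135])+ey*t)) for t in(.12,.125,.13)];print(np.round(b))
print(W(*proj(m,np.array([.6129,-.0614,.1423]))),S(*proj(s,np.array([.6129,-.0614,.1423]))))
E
python3 - <<'E'
import cv2
a=cv2.imread("pics/x1.png");cv2.imwrite("pics/x1z.png",cv2.resize(a[190:330,20:240],None,fx=3.5,fy=3.5,interpolation=2))
E
```

```text
0.6027 0 0 [153. 225.] [560. 162.]
0.6027 0 0.045 [113. 243.] [582. 148.]
0.6027 0 0.093 [ 54. 269.] [608. 131.]
0.6027 -0.01 0 [154. 211.] [553. 166.]
0.6027 -0.01 0.045 [114. 226.] [575. 152.]
0.6027 -0.01 0.093 [ 54. 249.] [601. 135.]
0.6027 -0.02 0 [154. 196.] [546. 171.]
0.6027 -0.02 0.045 [114. 209.] [568. 156.]
0.6027 -0.02 0.093 [ 53. 228.] [594. 140.]
0.6013 0 0 [162. 225.] [556. 160.]
0.6013 0 0.045 [124. 242.] [578. 145.]
0.6013 0 0.093 [ 67. 269.] [603. 128.]
0.6013 -0.01 0 [163. 211.] [549. 164.]
0.6013 -0.01 0.045 [124. 226.] [571. 149.]
0.6013 -0.01 0.093 [ 67. 249.] [596. 133.]
0.6013 -0.02 0 [164. 196.] [542. 168.]
0.6013 -0.02 0.045 [125. 209.] [564. 154.]
0.6013 -0.02 0.093 [ 66. 228.] [589. 137.]
[[253.  29.]
 [264.  29.]
 [274.  30.]]
(np.float64(83.25213803705675), np.float64(253.4980803855786)) (np.float64(596.181189037756), np.float64(140.95743281306838))
```

View pics/x1z.png

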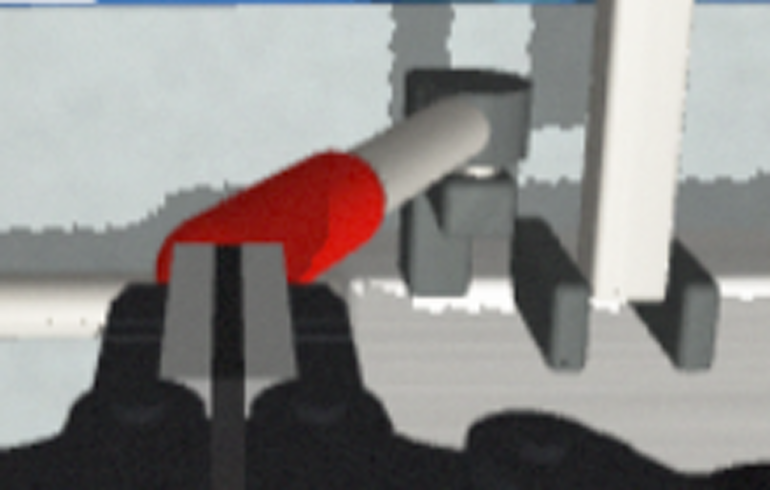

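Emit:
arm_command(targets=[[0.3, -1.3, 0, 0, 0, 0], [0.3, -1.3, 0, 0, 0, 0], [0.3, -1.3, 0, 0, 0, 0], [-0.83, -0.19, 0, 0, 0, 0], [-0.83, -0.19, 0, 0, 0, 0], [-0.14, 0.58, 0, 0, 0, 0], [-0.14, 0.58, 0, 0, 0, 0], [-0.14, 0.58, 0, 0, 0, 0], [-0.14, 0.58, 0, 0, 0, 0], [-0.14, 0.58, 0, 0, 0, 0]])

```text
time: 28.9
position: [0.5983, -0.075, 0.1672]
tcp_rot: [-0.0, -0.114, 0.993, 0.0]
contact_force: [0.3, -0.5, -0.2]
opening: 0.0001
```

```bash
python3 lk2.py x2
```

```text
28.9 tip x y h -0.0175 -0.0621 0.0522 F [ 0.3 -0.5 -0.2]
```

View pics/x2.png

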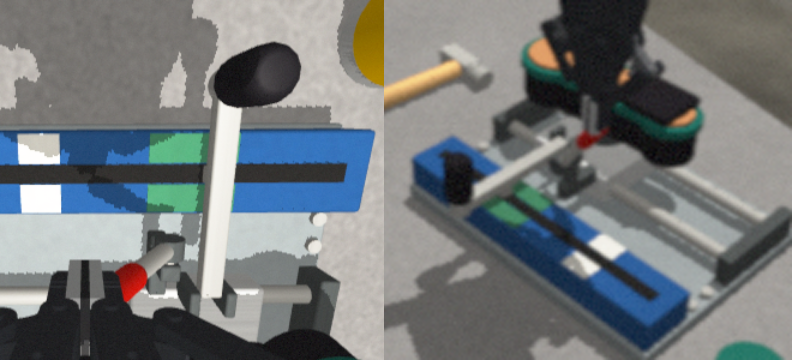

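```bash
python3 - <<'E'
from h import *
b=bot.get_image("side")[:,:,::-1].copy();a=bot.get_image("wrist")[:,:,::-1]
m=bot.camera_model("wrist");s=bot.camera_model("side")
o=bot.observe();p=o["position"]
psi=np.deg2rad(13.1);ex=np.array([np.cos(psi),np.sin(psi),0]);ey=np.array([-np.sin(psi),np.cos(psi),0])
for dx in(-.011,0,.011):
  X=p+ex*dx-[0,0,.025];print(dx,"wrist",np.round(proj(m,X),1),"side",np.round(proj(s,X),1))
cv2.imwrite("pics/x3.png",np.hstack([cv2.resize(a[190:300,280:370],(400,489),interpolation=2),cv2.resize(b[180:229,335:375],(400,489),interpolation=2)]))
E
```

```text
-0.011 wrist [319.6 214.8] side [353.2 216. ]
0 wrist [319.6 231.4] side [356.6 213.9]
0.011 wrist [319.6 247.5] side [359.9 211.9]
```

View pics/x3.png

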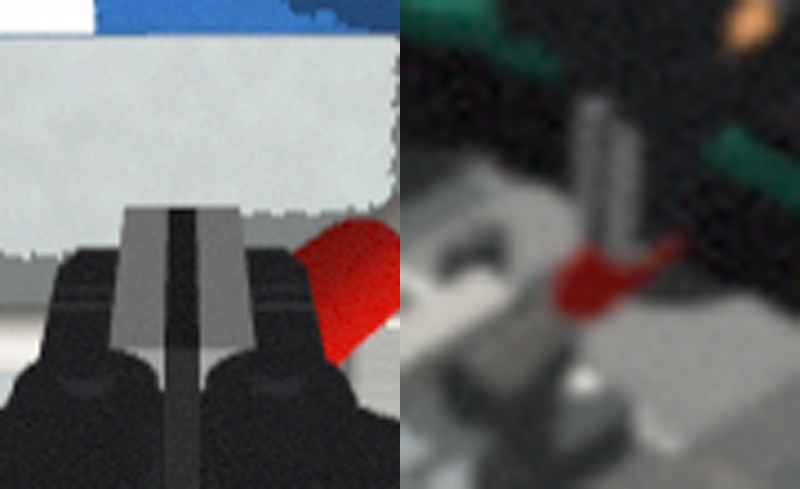

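```bash
python3 - <<'E'
from h import *
m=bot.camera_model("wrist");s=bot.camera_model("side");p=bot.observe()["position"]
psi=np.deg2rad(13.1);ex=np.array([np.cos(psi),np.sin(psi),0]);ey=np.array([-np.sin(psi),np.cos(psi),0])
for w,q in(((308,236.5),(354,204.7)),((321,236.5),(356.3,205.3)),((335,236.5),(358.8,206))):
    X=tri([m,s],[w,q]);d=X-p;print(X.round(4),"rel tcp ex,ey,z",d@ex,d@ey,d[2],"h",X[2]-.09)
    print(np.round(proj(m,X),1),np.round(proj(s,X),1))
E
```

```text
[ 0.5866 -0.083   0.1779] rel tcp ex,ey,z -0.013200052015285122 -0.004639770979083975 0.010672436031698207 h 0.08792222665230504
[310.1 233. ] [354.9 204.4]
[ 0.5928 -0.077   0.1685] rel tcp ex,ey,z -0.005728200688835905 -0.00018448571394540303 0.0012218495552963615 h 0.07847164017590319
[319.1 239.5] [355.5 205.6]
[ 0.5997 -0.0698  0.1579] rel tcp ex,ey,z 0.0026136959096046608 0.00526215467671811 -0.009326573435524593 h 0.06792321718508224
[328.6 245.6] [356.  206.8]
```

Emit:
arm_command(targets=[[0.34, -1.46, 0, 0, 0, 0], [0.34, -1.46, 0, 0, 0, 0], [1.07, 0.25, 0, 0, 0, 0], [0, 0, -1.6, 0, 0, 0], [0, 0, -1.6, 0, 0, 0], [-0.14, 0.58, 0, 0, 0, 0], [-0.14, 0.58, 0, 0, 0, 0], [-0.14, 0.58, 0, 0, 0, 0], [-0.14, 0.58, 0, 0, 0, 0], [-0.14, 0.58, 0, 0, 0, 0]])

```text
time: 30.35
position: [0.6095, -0.0736, 0.1369]
tcp_rot: [0.001, -0.114, 0.993, -0.001]
contact_force: [1.0, -5.6, 5.7]
opening: -0.0001
```

```bash
python3 lk2.py x4
```

```text
30.35 tip x y h -0.0063 -0.0632 0.0219 F [ 1.  -5.6  5.7]
```

View pics/x4.png

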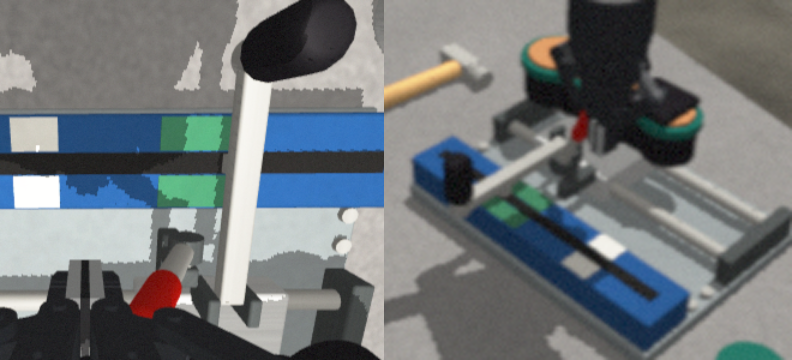

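Emit:
arm_command(targets=[[0, 0, 1, 0, 0, 0], [0, 0, 1, 0, 0, 0], [-0.14, 0.58, 0, 0, 0, 0], [-0.14, 0.58, 0, 0, 0, 0], [-0.14, 0.58, 0, 0, 0, 0], [-0.14, 0.58, 0, 0, 0, 0], [-0.14, 0.58, 0, 0, 0, 0], [-0.14, 0.58, 0, 0, 0, 0], [-0.14, 0.58, 0, 0, 0, 0], [-0.14, 0.58, 0, 0, 0, 0]])

```text
time: 31.7
position: [0.5975, -0.0265, 0.1551]
tcp_rot: [-0.0, -0.114, 0.993, 0.0]
contact_force: [0.8, -2.5, 0.5]
opening: 0.0002
```

```bash
python3 lk2.py x5
```

```text
31.7 tip x y h -0.0073 -0.0146 0.0401 F [ 0.8 -2.5  0.5]
```

View pics/x5.png

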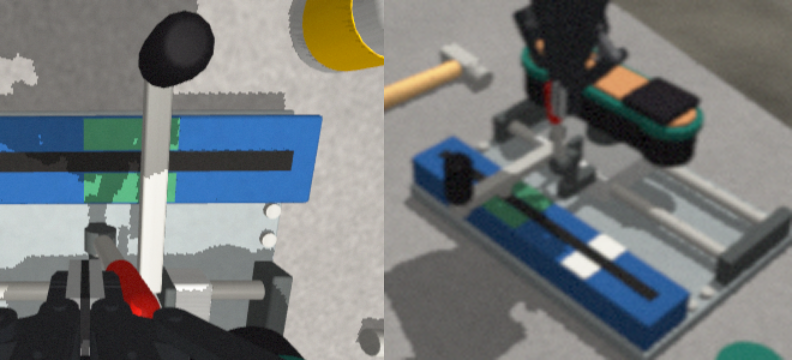

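Emit:
arm_command(targets=[[-0.14, 0.6, 0.1, 0, 0, 0], [-0.14, 0.6, 0.1, 0, 0, 0], [-0.14, 0.6, 0, 0, 0, 0], [-0.14, 0.6, -0.1, 0, 0, 0], [-0.14, 0.6, -0.1, 0, 0, 0], [-0.15, 0.63, -0.4, 0, 0, 0], [-0.15, 0.63, -0.5, 0, 0, 0], [-0.15, 0.63, -0.5, 0, 0, 0], [-0.15, 0.63, -0.6, 0, 0, 0], [0, 0, 0, 0, 0, 0]])

```text
time: 33.05
position: [0.5843, 0.0288, 0.1344]
tcp_rot: [-0.001, -0.114, 0.993, 0.0]
contact_force: [-0.0, 0.9, 0.5]
opening: -0.0
```

```bash
python3 lk2.py x6
```

```text
33.05 tip x y h -0.0076 0.0423 0.0194 F [-0.   0.9  0.5]
```

View pics/x6.png

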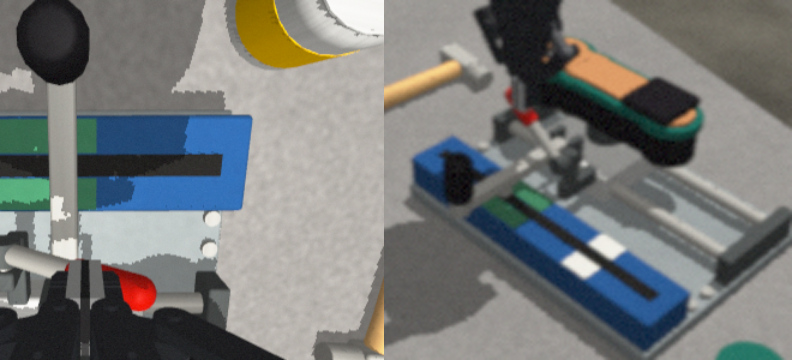

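Emit:
arm_command(targets=[[-0.05, 0.23, -0.4, 0, 0, 0], [-0.05, 0.23, -0.4, 0, 0, 0], [-0.05, 0.23, -0.4, 0, 0, 0], [-0.05, 0.23, -0.4, 0, 0, 0], [-0.05, 0.23, -0.4, 0, 0, 0], [0, 0, -0.3, 0, 0, 0], [0, 0, -0.3, 0, 0, 0], [0, 0, 0, 0, 0, 0], [0, 0, 0, 0, 0, 0], [0, 0, 0, 0, 0, 0]])

```text
time: 34.4
position: [0.5821, 0.0397, 0.1091]
tcp_rot: [-0.0, -0.114, 0.993, -0.0]
contact_force: [1.5, 0.2, 0.6]
opening: -0.0
```

```bash
python3 lk2.py x7
```

```text
34.4 tip x y h -0.0073 0.0533 -0.0059 F [1.5 0.2 0.6]
```

View pics/x7.png

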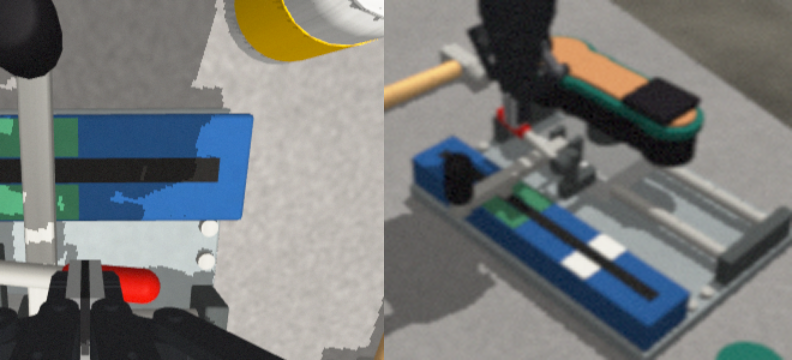

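Emit:
arm_command(targets=[[0, 0, -0.1, 0, 0, 0], [0, 0, -0.1, 0, 0, 0], [0, 0, -0.1, 0, 0, 0], [0, 0, -0.1, 0, 0, 0], [0, 0, 0, 0, 0, 0], [0, 0, 0, 0, 0, 0], [0, 0, 0, 0, 0, 0], [0, 0, 0, 0, 0, 0], [0, 0, 0, 0, 0, 0], [0, 0, 0, 0, 0, 0]])

```text
time: 35.75
position: [0.5821, 0.0398, 0.1052]
tcp_rot: [-0.0, -0.114, 0.993, -0.0]
contact_force: [-0.7, 1.5, 1.2]
opening: -0.0003
```

```bash
python3 lk2.py x8; python3 -c "
from h import *
b=cv2.imread('pics/x8.png');cv2.imwrite('pics/x8z.png',np.hstack([cv2.resize(b[220:330,0:200],(400,220)),cv2.resize(b[70:200,450:630],(400,220*1))]))"
```

```text
35.75 tip x y h -0.0072 0.0534 -0.0098 F [-0.7  1.5  1.2]
```

View pics/x8z.png

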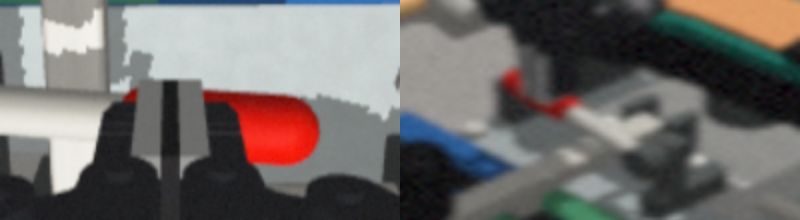

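Emit:
arm_command(targets=[[0, 0, -0.1, 0, 0, 0], [0, 0, -0.1, 0, 0, 0], [0, 0, -0.1, 0, 0, 0], [0, 0, -0.1, 0, 0, 0], [0, 0, -0.05, 0, 0, 0], [0, 0, 0, 0, 0, 0], [0, 0, 0, 0, 0, 0], [0, 0, 0, 0, 0, 0], [0, 0, 0, 0, 0, 0], [0, 0, 0, 0, 0, 0]])

```text
time: 37.1
position: [0.5821, 0.0398, 0.1007]
tcp_rot: [-0.0, -0.114, 0.993, -0.0]
contact_force: [-0.1, 1.4, 1.7]
opening: 0.0002
```

```bash
python3 lk2.py x9
```

```text
37.1 tip x y h -0.0072 0.0534 -0.0143 F [-0.1  1.4  1.7]
```

Emit:
arm_command(targets=[[0, 0, -0.1, 0, 0, 0], [0, 0, -0.1, 0, 0, 0], [0, 0, -0.1, 0, 0, 0], [0, 0, 0, 0, 0, 0], [0, 0, 0, 0, 0, 0], [0, 0, 0, 0, 0, 0], [0, 0, 0, 0, 0, 0], [0, 0, 0, 0, 0, 0], [0, 0, 0, 0, 0, 0], [0, 0, 0, 0, 0, 0]])

```text
time: 38.45
position: [0.5821, 0.0398, 0.0977]
tcp_rot: [-0.0, -0.114, 0.993, -0.0]
contact_force: [0.6, 1.4, 0.6]
opening: -0.0
```

```bash
python3 lk2.py x10
```

```text
38.45 tip x y h -0.0072 0.0534 -0.0173 F [0.6 1.4 0.6]
```

View pics/x10.png

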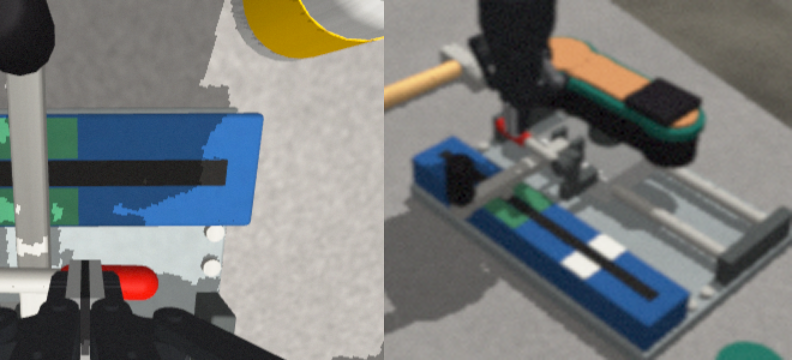

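Emit:
arm_command(targets=[[0, 0, -0.1, 0, 0, 0], [0, 0, -0.1, 0, 0, 0], [0, 0, -0.1, 0, 0, 0], [0, 0, 0, 0, 0, 0], [0, 0, 0, 0, 0, 0], [0, 0, 0, 0, 0, 0], [0, 0, 0, 0, 0, 0], [0, 0, 0, 0, 0, 0], [0, 0, 0, 0, 0, 0], [0, 0, 0, 0, 0, 0]])

```text
time: 39.8
position: [0.5821, 0.0398, 0.0947]
tcp_rot: [-0.0, -0.114, 0.993, -0.0]
contact_force: [0.1, -0.1, 0.4]
opening: 0.0001
```

```bash
python3 lk2.py x11;python3 - <<'E'
from h import *
m=bot.camera_model("wrist");s=bot.camera_model("side");t=bot.camera_model("top")
psi=np.deg2rad(13.1);ex=np.array([np.cos(psi),np.sin(psi),0]);ey=np.array([-np.sin(psi),np.cos(psi),0]);pv=np.array([.6013,-.0106,.09])
W=lambda u,v:((u-250)*1.2,(v-20)*1.2); S=lambda u,v:(384+(u-270)*2.4,(v-150)*2.4)
for ang in(0,5,10,15):
  a=np.deg2rad(ang)
  for r in(.046,.093):
    X=pv+ey*r*np.cos(a)+np.array([0,0,r*np.sin(a)]);print(ang,r,np.round(W(*proj(m,X))),np.round(S(*proj(s,X))))
E
```

```text
39.8 tip x y h -0.0072 0.0534 -0.0203 F [ 0.1 -0.1  0.4]
0 0.046 [ 68. 284.] [525. 140.]
0 0.093 [167. 284.] [494. 121.]
5 0.046 [ 67. 288.] [525. 137.]
5 0.093 [170. 292.] [495. 115.]
10 0.046 [ 65. 292.] [525. 134.]
10 0.093 [172. 301.] [495. 109.]
15 0.046 [ 63. 296.] [526. 132.]
15 0.093 [173. 311.] [496. 104.]
```

View pics/x11.png

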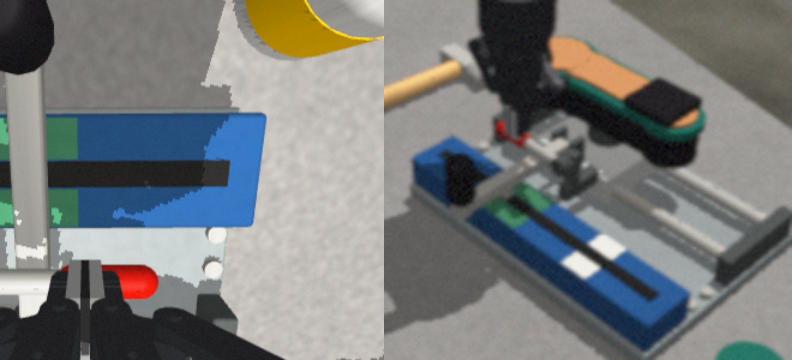

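Emit:
arm_command(targets=[[0, 0, 1, 0, 0, 0], [0, 0, 2, 0, 0, 0], [0, 0, 3, 0, 0, 0], [0, 0, 3, 0, 0, 0], [0, 0, 2, 0, 0, 0], [0, 0, 2, 0, 0, 0], [0, 0, 0, 0, 0, 0], [0, 0, 0, 0, 0, 0], [0, 0, 0, 0, 0, 0], [0, 0, 0, 0, 0, 0]])

```text
time: 41.15
position: [0.582, 0.0398, 0.224]
tcp_rot: [-0.001, -0.114, 0.993, 0.0]
contact_force: [0.5, -0.3, 0.3]
opening: 0.0
```

```bash
python3 lk2.py x12;python3 - <<'E'
from h import *
m=bot.camera_model("wrist");s=bot.camera_model("side");t=bot.camera_model("top")
psi=np.deg2rad(13.1);ex=np.array([np.cos(psi),np.sin(psi),0]);ey=np.array([-np.sin(psi),np.cos(psi),0]);pv=np.array([.6013,-.0106,.09])
W=lambda u,v:((u-250)*1.2,(v-20)*1.2); S=lambda u,v:(384+(u-270)*2.4,(v-150)*2.4)
for ang in(0,5,10,15):
  a=np.deg2rad(ang)
  for r in(.046,.093):
    X=pv+ey*r*np.cos(a)+np.array([0,0,r*np.sin(a)]);print(ang,r,np.round(W(*proj(m,X))),np.round(S(*proj(s,X))))
E
```

```text
41.15 tip x y h -0.0074 0.0535 0.109 F [ 0.5 -0.3  0.3]
0 0.046 [ 75. 213.] [525. 140.]
0 0.093 [132. 213.] [494. 121.]
5 0.046 [ 75. 215.] [525. 137.]
5 0.093 [133. 216.] [495. 115.]
10 0.046 [ 74. 216.] [525. 134.]
10 0.093 [133. 219.] [495. 109.]
15 0.046 [ 73. 217.] [526. 132.]
15 0.093 [132. 221.] [496. 104.]
```

View pics/x12.png

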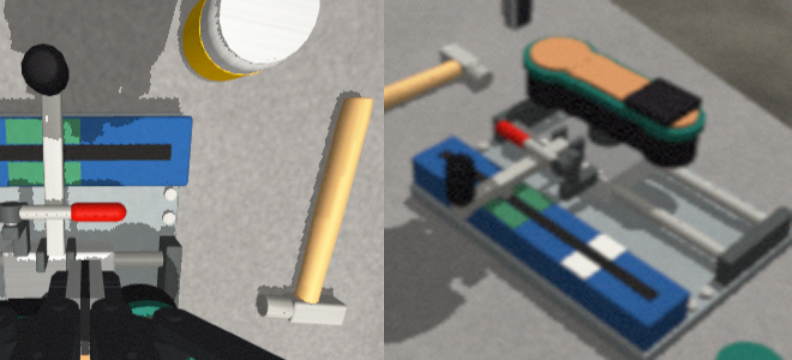

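```bash
python3 - <<'E'
from h import *
for n in("side",):
    im=bot.get_image(n)[:,:,::-1].copy();h=cv2.cvtColor(im,cv2.COLOR_BGR2HSV)
    k=cv2.inRange(h,(0,130,60),(8,255,255))|cv2.inRange(h,(173,130,60),(180,255,255));k[:190]=0;k[215:]=0;k[:,:300]=0;k[:,345:]=0
    p=cv2.findNonZero(k).reshape(-1,2).astype(float);c=p.mean(0);w,v=np.linalg.eigh(np.cov((p-c).T));print(len(p),c,v[:,1],v[1,1]/v[0,1])
    s=bot.camera_model("side");q=(p-c)@v[:,1];print(c+v[:,1]*q.min(),c+v[:,1]*q.max())
    psi=np.deg2rad(13.1);ey=np.array([-np.sin(psi),np.cos(psi),0]);pv=np.array([.6013,-.0106,.09])
    for ang in(-4,0,4,8,12):
        a=np.deg2rad(ang);P=[np.array(proj(s,pv+ey*r*np.cos(a)+np.array([0,0,r*np.sin(a)]))) for r in(.046,.0695,.093)]
        d=P[2]-P[0];print(ang,P[1].round(1),d[1]/d[0],P[0].round(1),P[2].round(1))
cv2.imwrite("pics/z1.png",cv2.resize(im[175:245,285:375],None,fx=8,fy=8,interpolation=2))
E
```

```text
84 [322.47619048 204.77380952] [-0.83806237 -0.54557443] 0.6509950239106109
[328.07604939 208.41928981] [316.90451452 201.1466762 ]
-4 [322.2 205.9] 0.5490156076219728 [328.6 209.4] [316.1 202.6]
0 [322.2 204.4] 0.6279816405428134 [328.6 208.4] [316.  200.5]
4 [322.2 202.9] 0.707386025189457 [328.6 207.4] [316.  198.5]
8 [322.4 201.4] 0.7880193235697268 [328.7 206.4] [316.2 196.5]
12 [322.6 200. ] 0.8707214152129041 [328.9 205.5] [316.5 194.7]
```

View pics/z1.png

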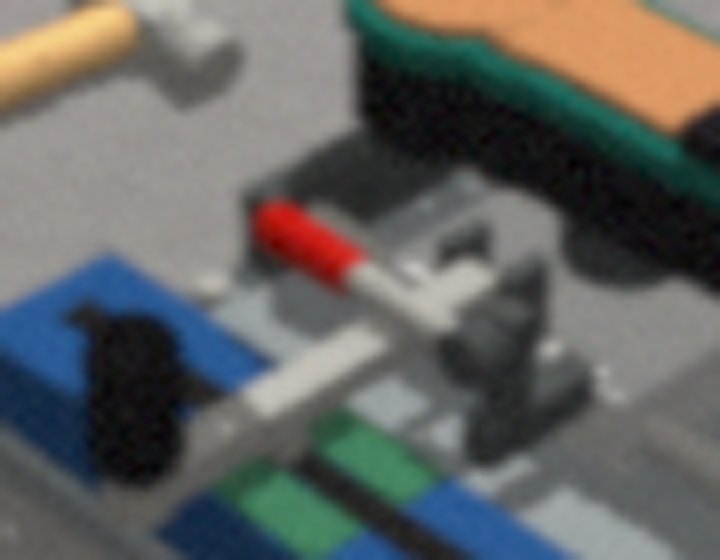

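```bash
python3 - <<'E'
from h import *
m=bot.camera_model("wrist");s=bot.camera_model("side");t=bot.camera_model("top");p=bot.observe()["position"];print(p)
psi=np.deg2rad(13.1);ex=np.array([np.cos(psi),np.sin(psi),0]);ey=np.array([-np.sin(psi),np.cos(psi),0]);pv=np.array([.6013,-.0106,.09])
X=tri([m,s],[(250+99/1.2,20+212/1.2),(322.5,204.8)]);d=X-pv;print("sleeve centre",X,d@ex,d@ey,d[2])
T=lambda u,v:(u/4+260,v/3.75+100)
for c in((330,228),(270,200),(400,200),(540,180)):
    X=ray(t,*T(*c),.13);print((X-np.array([.6013,-.0106,0]))@ex)
E
```

```text
[0.58211712 0.03979004 0.22444119]
sleeve centre [0.58465952 0.05333275 0.09144909] -0.0017169831937906572 0.06604055250464506 0.0014490949102974326
0.06250674779617318
0.08650628875929657
0.07167417706933718
0.06794639150167454
```

Emit:
arm_command(targets=[[0.5, 0.12, -3, 0, 0, 0], [-0.1, 0.5, -3, 0, 0, 0], [0, 0, -3, 0, 0, 0], [0, 0, -2.5, 0, 0, 0], [0, 0, -0.6, 0, 0, 0], [0, 0, -0.3, 0, 0, 0], [0, 0, -0.3, 0, 0, 0], [0, 0, -0.2, 0, 0, 0], [0, 0, 0, 0, 0, 0], [0, 0, 0, 0, 0, 0]])

```text
time: 42.55
position: [0.5862, 0.046, 0.0959]
tcp_rot: [0.0, -0.114, 0.993, -0.0]
contact_force: [-0.5, -0.1, 0.4]
opening: 0.0001
```

```bash
python3 lk2.py x13; python3 -c "
from h import *
b=cv2.imread('pics/x13.png');cv2.imwrite('pics/x13z.png',np.hstack([cv2.resize(b[220:330,0:200],(400,220)),cv2.resize(b[90:189,450:630],(400,220))]))"
```

```text
42.55 tip x y h -0.0019 0.0586 -0.0191 F [-0.5 -0.1  0.4]
```

View pics/x13z.png

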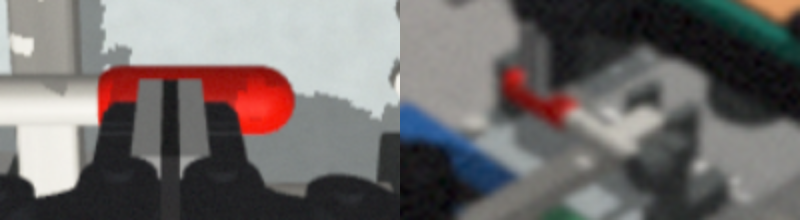

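Emit:
arm_command(targets=[[0, 0, -0.1, 0, 0, 0], [0, 0, -0.1, 0, 0, 0], [0, 0, -0.1, 0, 0, 0], [0, 0, 0, 0, 0, 0], [0, 0, 0, 0, 0, 0], [0, 0, 0, 0, 0, 0], [0, 0, 0, 0, 0, 0], [0, 0, 0, 0, 0, 0], [0, 0, 0, 0, 0, 0], [0, 0, 0, 0, 0, 0]])

```text
time: 43.9
position: [0.5861, 0.046, 0.0927]
tcp_rot: [-0.0, -0.114, 0.993, 0.0]
contact_force: [0.8, 2.7, 2.4]
opening: -0.0002
```

```bash
python3 lk2.py x14
```

```text
43.9 tip x y h -0.0019 0.0586 -0.0223 F [0.8 2.7 2.4]
```

Emit:
arm_command(targets=[[0, 0, -0.1, 0, 0, 0], [0, 0, -0.1, 0, 0, 0], [0, 0, 0, 0, 0, 0], [0, 0, 0, 0, 0, 0], [0, 0, 0, 0, 0, 0], [0, 0, 0, 0, 0, 0], [0, 0, 0, 0, 0, 0], [0, 0, 0, 0, 0, 0], [0, 0, 0, 0, 0, 0], [0, 0, 0, 0, 0, 0]])

```text
time: 45.25
position: [0.5864, 0.046, 0.092]
tcp_rot: [0.001, -0.114, 0.993, -0.0]
contact_force: [-5.5, 2.1, 15.7]
opening: -0.0001
```

```bash
python3 lk2.py x15
```

```text
45.25 tip x y h -0.0017 0.0585 -0.023 F [-5.5  2.1 15.7]
```

Emit:
arm_command(targets=[[0, 0, 1, 0, 0, 0], [0, 0, 2, 0, 0, 0], [0, 0, 3, 0, 0, 0], [0, 0, 3, 0, 0, 0], [0, 0, 3, 0, 0, 0], [0, 0, 2, 0, 0, 0], [0, 0, 0, 0, 0, 0], [0, 0, 0, 0, 0, 0], [0, 0, 0, 0, 0, 0], [0, 0, 0, 0, 0, 0]])

```text
time: 46.6
position: [0.586, 0.046, 0.2299]
tcp_rot: [-0.001, -0.114, 0.993, 0.0]
contact_force: [-0.1, 0.0, 0.8]
opening: 0.0002
```

```bash
python3 lk2.py x16; python3 - <<'E'
from h import *
im=bot.get_image("side")[:,:,::-1].copy();h=cv2.cvtColor(im,cv2.COLOR_BGR2HSV)
k=cv2.inRange(h,(0,130,60),(8,255,255))|cv2.inRange(h,(173,130,60),(180,255,255));k[:190]=0;k[215:]=0;k[:,:300]=0;k[:,345:]=0
p=cv2.findNonZero(k).reshape(-1,2).astype(float);c=p.mean(0);w,v=np.linalg.eigh(np.cov((p-c).T));print(len(p),c,v[1,1]/v[0,1])
E
```

```text
46.6 tip x y h -0.0021 0.0586 0.1149 F [-0.1  0.   0.8]
83 [322.68674699 205.55421687] 0.5606120029197311
```

View pics/x16.png

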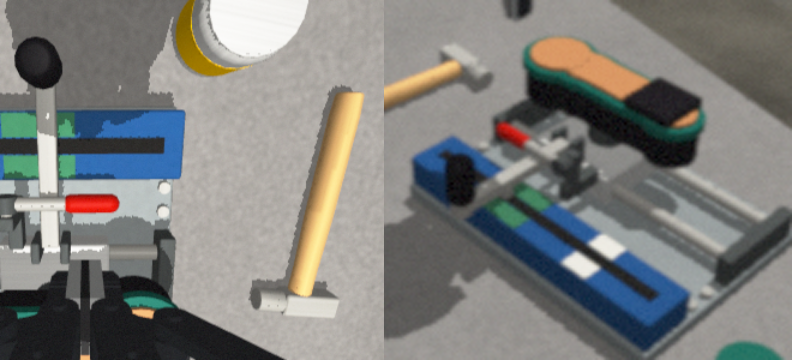

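The sleeve slope in the side view fell from 0.65 to 0.56, so the second press did bring the cam down another few degrees, to its hard stop. The gate lever is still down, the tin, hammer and spare sole have not moved, and the tool is clear, so I'm handing it in.

```bash
python3 -c "
from cell import bot
print(bot.finish_job())"
```

```text
the job is handed in; nothing more can be done
None
```

The job is done and handed in at about 47 s: the carriage is in the pressing notch with the gate lever home, and the red cam lever is locked over its arm.

- **Notch:** I lifted the gate lever out of the loading notch, carried the carriage to the start of the green zone and let the lever down onto the rail. I then slid it along in 3.4 mm steps, pushing with about 10 N at most at the readings between steps. The lever dropped in at about 0.12 m of travel. The wrist view showed the grip fall 29 pixel rows, against 28 expected for a full drop. I saw the drop without any wall force building up, and I did not push against the wall afterwards. The keeper cannot be seen, so its setting is unmeasured.
- **Cam lever:** My first two tries missed. The fingertips sat about 25 mm higher than I had assumed, so they passed over the lever without touching it. After I lowered the tool it flipped over. The first press left it a few degrees short of locked. A second press met a hard stop at about 16 N, and the side view then showed it level or slightly past.
- **Last checks:** The wrist force was about zero with the tool 13 cm clear. The gate lever was still down, and the tin, hammer and spare sole had not visibly moved.
- **Highest force:** The largest reading was about 36 N (28 N sideways, 24 N vertical), when I first lifted the lever. It was taken through the grip with the lever at the loading notch, not at the pressing notch.

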